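# Stack a filter holder in its assembly fixture

### The arm

A 6-joint arm with a two-finger parallel gripper is mounted at the origin on a cart in front of the work surface, level with it; the furniture and walls round the work are solid. World frame = base frame: x ahead of the robot, y to its left, z up, the work surface at z = 0. Lengths are in m, angles in rad, forces in N, time in s.
With the tool pointing down it reaches from about 0.375 to 0.9 m from the base axis. Payload 3.1 kg.
Tool frame: the origin (TCP) lies on the centre line of the jaws, within the pads' length; the fingertips stand robot.tcp_to_tips ahead of it and the grasp point (between the pads) lies 3 mm ahead of it (robot.tcp_to_tips is the distance from the TCP to the fingertips, in m); z points along the fingers, y is the line along which they close (so a half turn about z gives the same grasp; the last joint's range is limited). The gripper opens to 87 mm and grips with 3 to 60 N. Pads are 19 mm wide; open, the fingers measure 117 mm over their backs; the gripper's body (75 mm by 190 mm) begins 51 mm behind the grasp point.
Start: joints at [-1.508, 0.527, 1.433, -0, 1.181, -0.178], TCP at [0.15, -0.607, 0.245] pointing down, gripper open.
Joint ranges: [-3.08, 3.08], [-0.75, 2.2], [0.22, 2.44], [-1.43, 4.57], [0, 2.65], [-2.85, 2.85]. Speed limits (rad/s): [2.79, 2.79, 3.14, 3.14, 3.14, 3.14].

### API

Orientations are given as a unit quaternion [x, y, z, w].
In Python, from rig import robot gives the robot as it stands. The module is installed in compiled form; this text tells all that it offers.
- The arm moves only by the shell command python3 -m jog 'ROWS' [FORCE]. ROWS is JSON, one flat list of numbers, 5 for each row, row after row: the finger opening in m, from 0 to 0.087, then the shift along the tool's x, y, z in m, then the turn about the tool's z in units of 10 degrees (1.0 is 10 degrees). In form: [claw, x, y, z, roll, claw, x, y, z, roll, ...]. A call has 1 to 20 rows; each row shifts and turns the commanded pose from where the row before left it, along the tool's axes as they then stand; what a row does not reach is not made up. A row lasts 1/8 s, in which the tool goes at most 62.5 mm and 10.7 degrees, less where a joint would pass 70% of its speed; a pose out of reach is approached as far as the arm can. A call with a gripper value outside its range is refused whole. The fingers move at their own pace and stop on an object; FORCE is the grip in N (left out, the last holds). Time passes only in rows, so rows that do not move let the fingers close. It gives the time, the measured TCP pose, the force, the opening and the grip force at its end, in the units of the state.
- robot.get_obs(): the state, without advancing time (a new reading comes with each control period).
- robot.camera(name): name is "scene" or "top" or "wrist"; returns the picture (420x560x3 uint8, blue, green, red); there is no depth.
- robot.camera_model(name): a dict with "fx", "fy", "cx", "cy" (pixels), "distortion" ([k1, k2, p1, p2, k3] as OpenCV has them; the pictures are not rectified), "R" (3x3) and "t" (3): a world point X has camera coordinates R X + t; the wrist camera has in their place "tool_from_camera" (4x4, takes a point from camera to tool coordinates, whose origin is the TCP and whose axes are the flange's). Camera axes: x right, y down, z forward; pixel columns grow to the right and rows downward; lengths in m; the calibration is good to about 2 mm. A picture is of the moment at which its call begins: read the wrist's pose just before it. camera_model takes no time and is no camera call.
- robot.hand_in(): hands the job in; it is judged then, once.
Trained networks look in the newest picture that a camera, given by its name, has taken for a name from the list of things; names that differ only in an ending like _2 or _b are one class to them, and where a whole thing is asked for, a point or a joint stands for the part that bears it (a point fixed in the world has none). Each returns a list of dicts, best first, with "conf" (0 to 1); they miss things now and then, are a little off and sometimes report something else, mostly with a low value. They report only what shows in the picture. A call takes as long as a camera call. They do not tell look-alikes from the thing itself.
- robot.look_for(camera, label): "extent" ([centre column, centre row, width, height] in pixels, round what is visible of it).
- robot.outline_of(camera, label): "region" (420x560 bool, what is visible of it) and "extent" ([centre column, centre row, width, height] in pixels, round what is visible of it).
The state is a dict: "time": time; "q": joint angles; "joint_velocities": joint speeds; "joint_torque": joint torques, N m; "position": TCP position; "tool_rot": TCP orientation; "ft_force": force on the tool from outside, world axes, zero at the start; "moment": the same for the moment, N m; "grip_width": finger opening in m; "grip_force": force on a finger pad.
Only numpy, scipy, OpenCV 4.12 (cv2) and the standard library are available. Lean on these libraries where they do the work, as an engineer would, in place of code of your own. Each camera call takes 0.05 s, during which the arm holds its last target. There are 200 camera calls.

### The job

The steel body of a membrane filter holder already sits in the pocket of the aluminium assembly fixture. Set the white spacer ring flat on the body between the fixture's four posts, let go of it, and then set the red top disc on the spacer with its hose stub up. Both must lie flat and fully down inside the posts, the body still in its pocket; the blue ring is not part of this holder.

Things in the scene. Friction and masses are not known exactly. Their poses are not given: they have to be found in the camera images.
- fixture: Fixed aluminium plate 110x110x12 mm (all sizes in mm); origin: centre of underside, z up. Pocket on its z axis: floor 12 above origin, rim bore 62, outside 74, top at 18. Four dark posts, 16 thick, at x, y = +-26.9, straight to 58 above origin, coned to 5 thick at 70. Gaps 37 wide between neighbouring posts, centred on its x and y axes: fingers closing along its x or y pass down two opposite gaps.
- holder_body: Loose round steel body, 52 mm diameter, 24 mm high with a dark band round it, already standing in the fixture's pocket with up to 6 mm play from centre. Origin: centre of its underside, z up; 200 g. Seated, its top is 36 mm above the worktop.
- spacer: Loose white plastic ring lying flat on the worktop: outside 52 mm, bore 36 mm, 20 mm high, about 60 g. Origin on its axis in its underside, z up; any yaw is right; grip it across the outside. Seated on the body its origin is 36 mm above the worktop. (The unwanted blue ring nearby is as wide but only 12 mm high.)
- top_disc: Loose red plastic disc lying flat on the worktop, 52 mm diameter, 12 mm thick, with a round hose stub 18 mm thick rising from its centre to 44 mm above its underside; about 60 g. Origin: centre of its underside, z up along the stub; grip it by the stub, any yaw is right. Seated on the spacer its origin is 56 mm above the worktop.
There are look-alikes about, which are no part of the job. Leave any purple or turquoise look-alike of the holder_body alone.

How it is judged:
On the way, in this order (a step that is already met when the one before it is completed fails the run):
1. the white spacer rests flat on the body between the posts, released (horizontal distance between each of holder_body, spacer and fixture below 0.01 m and z of holder_body in the frame of fixture between 0.007 and 0.017 m and angle between each of holder_body, spacer's own z axis and vertical below 0.17 rad and linear speed of each of holder_body, spacer below 0.03 m/s and contact force between the fingers and holder_body below 0.3 N and z of spacer in the frame of fixture between 0.031 and 0.041 m and contact force between the fingers and spacer below 0.3 N), for 0.2 s.
2. the red top disc rests flat on the spacer between the posts, released (all of step 1 and horizontal distance between top_disc and fixture below 0.01 m and z of top_disc in the frame of fixture between 0.051 and 0.061 m and angle between top_disc's own z axis and vertical below 0.17 rad and linear speed of top_disc below 0.03 m/s and contact force between the fingers and top_disc below 0.3 N), for 0.2 s.
At the end, for the whole second after the job is handed in: Body on the pocket floor, white spacer on the body, red top disc on the spacer, stub up: each within 10 mm of the fixture's axis, within 5 mm of its seated height (12, 36 and 56 mm above the fixture's underside), tilted less than 10 degrees, at rest and released (all of step 2); the robot touches nothing.
It also fails if it takes over 45 s, if anything falls off the work surface, if the arm or the gripper's body presses on something with over 40 N, if the wrist force passes 120 N, or if a joint passes its speed limit or range.

## Working session

There is one attempt and no reset: what is moved stays moved. The work goes in short steps, Python scripts to look and compute and a shell command to move; the robot and the scene stay as the last step left them, time stands still between calls to the robot, and variables do not carry over. Pictures are saved under pics/ and viewed, at most 10 in all, crops included, and the job is handed in when it is done.

```bash
mkdir -p pics; cat > h.py <<'E'
from rig import robot
import numpy as np, cv2
from scipy.spatial.transform import Rotation as Ro
def cam(name):
    m=robot.camera_model(name); K=np.array([[m['fx'],0,m['cx']],[0,m['fy'],m['cy']],[0,0,1.]]); D=np.array(m['distortion'],float)
    if 'R' in m: R=np.array(m['R']);t=np.array(m['t'])
    else:
        o=robot.get_obs(); T=np.eye(4);T[:3,:3]=Ro.from_quat(o['tool_rot']).as_matrix();T[:3,3]=o['position']
        W=np.linalg.inv(T@np.array(m['tool_from_camera'])); R=W[:3,:3];t=W[:3,3]
    return K,D,R,t
def ray(c,px,z):
    K,D,R,t=c; u=cv2.undistortPoints(np.array([[px]],float),K,D)[0,0]
    d=R.T@np.array([u[0],u[1],1]); o=-R.T@t
    return o+d*(z-o[2])/d[2]
def proj(c,X):
    K,D,R,t=c; return cv2.projectPoints(np.array(X,float).reshape(-1,3),cv2.Rodrigues(R)[0],t,K,D)[0][:,0]
def totool(X):
    o=robot.get_obs(); return Ro.from_quat(o['tool_rot']).inv().apply(np.array(X)-o['position'])
E
python3 - <<'E'
from h import *
print(robot.tcp_to_tips, robot.get_obs())
for n in ['top','scene']:
    c=cam(n); im=robot.camera(n); cv2.imwrite(f'pics/{n}1.png',im)
    print(n,'campos',-c[2].T@c[3])
    for l,z in [('fixture',.0),('holder_body',.036),('spacer',.02),('top_disc',.012)]:
        for r in robot.look_for(n,l)[:4]: print(n,l,round(r['conf'],2),np.round(r['extent']),np.round(ray(c,r['extent'][:2],z),3))
E
```

```text
0.022 {'time': 0.0, 'q': array([-1.50747146e+00,  5.28473494e-01,  1.43387256e+00,  9.96229363e-06,
        1.18138054e+00, -1.78513212e-01]), 'joint_velocities': array([-0.0004842 , -0.00023764,  0.00061274,  0.00043317, -0.00152877,
        0.00024329]), 'joint_torque': array([ 3.79883977e-04, -4.40038204e+01, -1.76591706e+01,  6.34258403e-02,
        5.81103971e-02, -1.52126440e-04]), 'position': array([ 0.14966008, -0.60613061,  0.24357653]), 'tool_rot': array([ 9.92697860e-01,  1.20622637e-01,  6.60160125e-05, -1.06493870e-03]), 'ft_force': array([-0.09230004, -0.25544525,  0.08050935]), 'moment': array([0.00026154, 0.03146658, 0.02553994]), 'grip_force': 0.0, 'grip_width': 0.08718862308807561}
top campos [0.4035102  0.02850084 1.03825318]
top fixture 0.64 [266. 211.  57.  52.] [0.526 0.035 0.   ]
top holder_body 0.85 [331. 235.  23.  23.] [ 0.471 -0.106  0.036]
top holder_body 0.75 [323. 186.  27.  23.] [ 0.577 -0.088  0.036]
top holder_body 0.7 [264. 207.  25.  28.] [0.53  0.04  0.036]
top spacer 0.82 [386. 184.  28.  26.] [ 0.586 -0.232  0.02 ]
top top_disc 0.96 [190. 172.  28.  23.] [0.611 0.205 0.012]
scene campos [0.1025446  0.54576362 0.5637518 ]
scene fixture 0.74 [272. 206.  68.  51.] [0.549 0.019 0.   ]
scene holder_body 0.79 [290. 174.  18.  19.] [ 0.563 -0.064  0.036]
scene holder_body 0.72 [334. 190.  24.  14.] [ 0.451 -0.08   0.036]
scene holder_body 0.7 [271. 206.  24.  22.] [0.522 0.054 0.036]
scene spacer 0.49 [321. 153.  15.  16.] [ 0.576 -0.214  0.02 ]
scene top_disc 0.74 [192. 235.  28.  27.] [0.606 0.209 0.012]
```

```bash
python3 - <<'E'
import cv2,numpy as np
a=cv2.imread('pics/top1.png')[120:300,130:450]; b=cv2.imread('pics/scene1.png')[120:300,130:450]
cv2.imwrite('pics/c1.png',np.vstack([cv2.resize(x,None,fx=1.66,fy=1.66,interpolation=cv2.INTER_CUBIC) for x in(a,b)]))
E
```

```text
(no output)
```

View pics/c1.png

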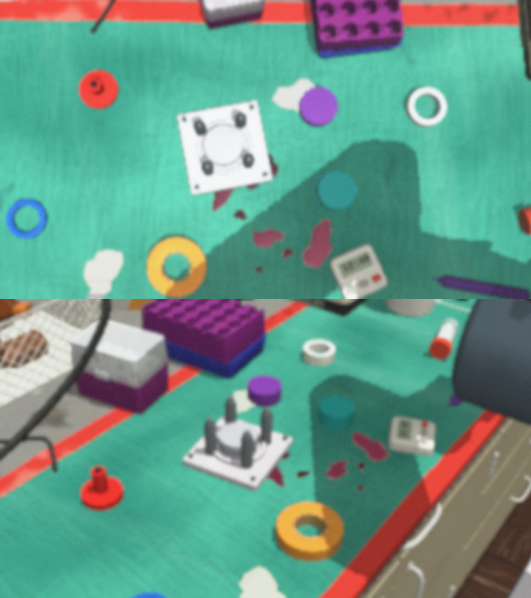

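View pics/top1.png

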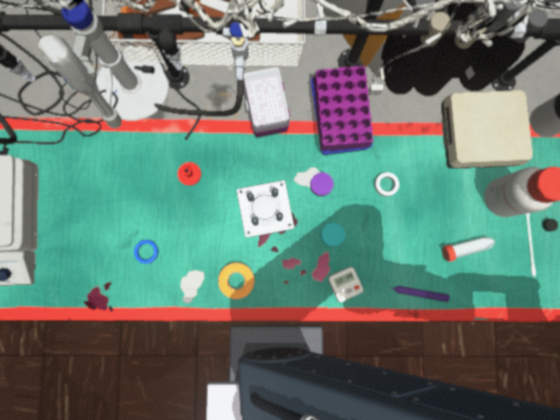

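The top view shows the fixture at (266,208) holding the grey body, the white ring at (386,184) and the red disc at (190,174). The blue ring is at (146,251), with purple and turquoise decoys at (322,184) and (332,235). I'll move over the white ring.

```bash
python3 -m jog '[0.087,0.0427,-0.0216,0,0,0.087,0.0427,-0.0216,0,0,0.087,0.0427,-0.0216,0,0,0.087,0.0427,-0.0216,0,0,0.087,0.0427,-0.0216,0,0,0.087,0.0427,-0.0216,0,0,0.087,0.0427,-0.0216,0,0,0.087,0.0427,-0.0216,0,0,0.087,0.0427,-0.0216,0,0,0.087,0.0427,-0.0216,0,0,0.087,0.0427,-0.0216,0,0,0.087,0.0427,-0.0216,0,0,0.087,0,0,0,0,0.087,0,0,0,0]' 20
python3 - <<'E'
from h import *
print(np.round(robot.camera_model('wrist')['tool_from_camera'],3))
c=cam('wrist'); im=robot.camera('wrist'); cv2.imwrite('pics/w1.png',im)
for l,z in [('spacer',.02),('holder_body',.024),('fixture',0)]:
    for r in robot.outline_of('wrist',l)[:3]:
        print(l,r['conf'],np.round(r['extent'],1),np.round(ray(c,r['extent'][:2],z),4))
        if l=='spacer':
            pts=np.argwhere(r['region'])[:,::-1]
            h=cv2.convexHull(pts.astype(np.float32))[:,0]
            w=np.array([ray(c,p,.02)[:2] for p in h]).astype(np.float32)
            print('circle',cv2.minEnclosingCircle(w))
print(np.round(totool([.586,-.232,.01]),3))
E
```

```text
time: 2.25
position: [0.5847, -0.2325, 0.2443]
tool_rot: [0.993, 0.121, -0.001, 0.0]
ft_force: [0.3, -0.5, -1.2]
grip_width: 0.0871
grip_force: 0.0
[[-0.001 -0.962 -0.274  0.076]
 [ 1.    -0.    -0.001 -0.   ]
 [ 0.001 -0.274  0.962 -0.141]
 [ 0.     0.     0.     1.   ]]
spacer 0.97 [280.  183.8  54.6  54.7] [ 0.5863 -0.2327  0.02  ]
circle ((0.5875455141067505, -0.2320750653743744), 0.026702171191573143)
holder_body 0.92 [ 17.9 182.   35.7  48. ] [0.5263 0.0257 0.024 ]
holder_body 0.83 [144.8 256.6  52.3  51.1] [ 0.4786 -0.1142  0.024 ]
holder_body 0.74 [136.6 148.4  58.4  52.7] [ 0.588  -0.0901  0.024 ]
fixture 0.66 [ 36.3 170.8  72.6 105.9] [0.5348 0.0218 0.    ]
[ 0.002 -0.001  0.235]
```

View pics/w1.png

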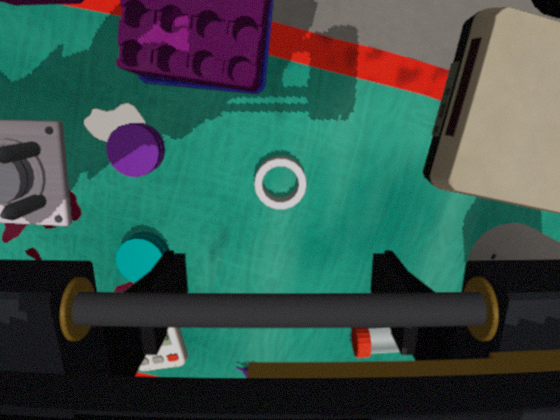

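The ring is at (280,184), centred under the jaws to within 2.5 mm. The fixture edge looks parallel to the tool axes. I'll descend and grip.

```bash
python3 -m jog '[0.087,0.0025,0,0.05,0,0.087,0,0,0.05,0,0.087,0,0,0.05,0,0.087,0,0,0.04,0,0.087,0,0,0.02,0,0.087,0,0,0.009,0,0.087,0,0,0,0,0.04,0,0,0,0,0.04,0,0,0,0,0.04,0,0,0,0,0.04,0,0,0,0,0.04,0,0,0,0]' 20
```

```text
time: 3.95
position: [0.5877, -0.2319, 0.0258]
tool_rot: [0.993, 0.121, 0.0, 0.0]
ft_force: [-0.7, -0.6, 0.8]
grip_width: 0.0512
grip_force: 20.0
```

```bash
python3 -m jog '[0.04,0,0,-0.03,0,0.04,0,0,-0.06,0,0.04,0,0,-0.06,0,0.04,0,0,-0.06,0,0.04,0,-0.04,-0.01,0,0.04,0.001,-0.05,0,0,0.04,0.001,-0.05,0,0,0.04,0.001,-0.05,0,0,0.04,0.001,-0.05,0,0,0.04,0.001,-0.036,0,0,0.04,0,0,0,0,0.04,0,0,0,0]' 20
python3 - <<'E'
from h import *
c=cam('wrist'); im=robot.camera('wrist'); cv2.imwrite('pics/w2.png',im)
for l,z in [('holder_body',.036),('fixture',.012)]:
    for r in robot.outline_of('wrist',l)[:3]:
        print(l,r['conf'],np.round(r['extent'],1),np.round(ray(c,r['extent'][:2],z),4))
        h=cv2.convexHull(np.argwhere(r['region'])[:,::-1].astype(np.float32))[:,0]
        w=np.array([ray(c,p,z)[:2] for p in h]).astype(np.float32)
        print(cv2.minEnclosingCircle(w) if l!='fixture' else cv2.minAreaRect(w))
E
```

```text
time: 5.45
position: [0.5265, 0.037, 0.2456]
tool_rot: [0.993, 0.121, 0.0, 0.0]
ft_force: [0.9, -1.0, -0.0]
grip_width: 0.0511
grip_force: 20.0
holder_body 0.94 [277.8 183.7  57.2  53.7] [0.5309 0.0395 0.036 ]
((0.5317992568016052, 0.04129182919859886), 0.02724400907754898)
holder_body 0.78 [401.9 264.6  49.   47.9] [ 0.4802 -0.1028  0.036 ]
((0.47942665219306946, -0.09691350907087326), 0.028160087764263153)
fixture 0.67 [279.8 176.2 117.  110.5] [0.5341 0.0383 0.012 ]
((0.5303664207458496, 0.039870765060186386), (0.10996738076210022, 0.11004044860601425), 10.525141716003418)
```

View pics/w2.png

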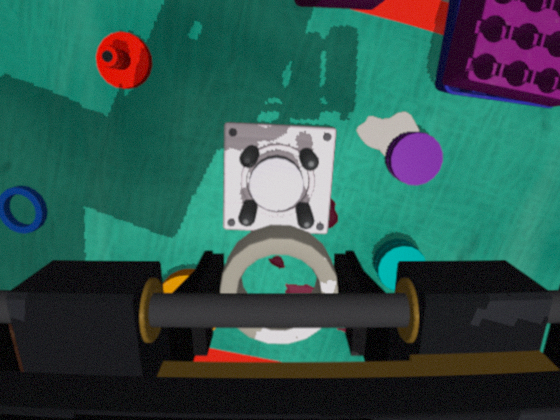

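The fixture shows square at (280,178) with the body near its centre. The plate fit measures 110.0×110.0 mm, as specified, with yaw 10.5°. I'll align over it and descend between the posts.

```bash
python3 -m jog '[0.04,0.0045,-0.002,0,0.33,0.04,0,0,0.05,0,0.04,0,0,0.04,0,0.04,0,0,0.02,0,0.04,0,0,0.015,0,0.04,0,0,0.015,0,0.04,0,0,0.015,0,0.04,0,0,0,0]' 20
```

```text
time: 6.6
position: [0.5296, 0.0404, 0.0896]
tool_rot: [0.996, 0.092, -0.001, -0.0]
ft_force: [0.2, 0.8, -0.2]
grip_width: 0.0511
grip_force: 20.0
```

```bash
python3 -m jog '[0.04,0,0,0.01,0,0.04,0,0,0.01,0,0.04,0,0,0.006,0,0.04,0,0,0,0,0.06,0,0,0,0,0.07,0,0,0,0,0.075,0,0,0,0,0.075,0,0,0,0]' 20
```

```text
time: 7.6
position: [0.5303, 0.0403, 0.0647]
tool_rot: [0.996, 0.092, 0.0, 0.0]
ft_force: [1.0, 0.2, 0.5]
grip_width: 0.074
grip_force: 0.0
```

```bash
python3 -m jog '[0.075,0,0,-0.02,0,0.075,0,0,-0.04,0,0.087,0,0,-0.06,0,0.087,0,0,-0.06,0,0.087,0,0,0,0,0.087,0,0,0,0]' 20
python3 - <<'E'
from h import *
c=cam('wrist'); im=robot.camera('wrist'); cv2.imwrite('pics/w3.png',im)
for l,z in [('spacer',.056),('top_disc',.012)]:
    for r in robot.outline_of('wrist',l)[:2]:
        h=cv2.convexHull(np.argwhere(r['region'])[:,::-1].astype(np.float32))[:,0]
        w=np.array([ray(c,p,z)[:2] for p in h]).astype(np.float32)
        p=ray(c,r['extent'][:2],z)
        print(l,r['conf'],np.round(r['extent'],1),np.round(p,4),cv2.minEnclosingCircle(w),totool(p))
E
```

```text
time: 8.35
position: [0.5295, 0.0404, 0.2444]
tool_rot: [0.996, 0.092, -0.0, -0.0]
ft_force: [-0.6, 1.0, -0.9]
grip_width: 0.0869
grip_force: 0.0
spacer 0.81 [278.9 193.5  60.6  59.2] [0.5295 0.041  0.056 ] ((0.5295429825782776, 0.041699137538671494), 0.02761082351207733) [ 1.37400727e-03 -1.18928894e-04  1.86912371e-01]
top_disc 0.57 [120.2  73.6  60.7  55.2] [0.6074 0.2093 0.012 ] ((0.6072027683258057, 0.20848216116428375), 0.027594441547989845) [ 0.10888233 -0.15127888  0.2305167 ]
```

View pics/w3.png

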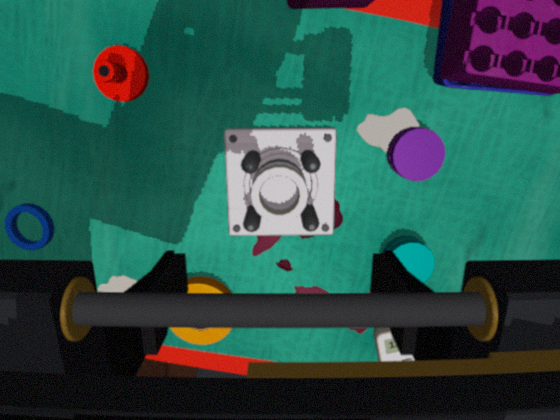

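The spacer sits flat between the posts at (279,193). The disc is at (120,74), so I'll go over it and take a closer look.

```bash
python3 -m jog '[0.087,0.0272,-0.0378,0,0,0.087,0.0272,-0.0378,0,0,0.087,0.0272,-0.0378,0.02,0,0.087,0.0272,-0.0378,0.02,0,0.087,0,0,0,0,0.087,0,0,0,0]' 20
python3 - <<'E'
from h import *
c=cam('wrist'); im=robot.camera('wrist'); cv2.imwrite('pics/w4.png',im)
for l,z in [('top_disc',.012)]:
    for r in robot.outline_of('wrist',l)[:2]:
        h=cv2.convexHull(np.argwhere(r['region'])[:,::-1].astype(np.float32))[:,0]
        w=np.array([ray(c,p,z)[:2] for p in h]).astype(np.float32)
        p=ray(c,r['extent'][:2],z)
        print(l,r['conf'],np.round(r['extent'],1),np.round(p,4),cv2.minEnclosingCircle(w),totool(p))
    q=[p[0],p[1]]; q=list(cv2.minEnclosingCircle(w)[0])
    for z in(.012,.044): print(proj(c,q+[z]))
cv2.imwrite('pics/w4c.png',cv2.resize(im[110:250,190:370],None,fx=3,fy=3))
E
```

```text
time: 9.25
position: [0.6085, 0.2085, 0.2029]
tool_rot: [0.996, 0.092, -0.002, 0.0]
ft_force: [0.3, -0.4, 0.3]
grip_width: 0.0871
grip_force: 0.0
top_disc 0.81 [277.5 192.4  59.2  58.1] [0.6081 0.2102 0.012 ] ((0.60792076587677, 0.21082301437854767), 0.02620946802198887) [-0.0003281  -0.00254299  0.19237112]
[[276.7455578  192.44775032]]
[[276.52593587 201.2308557 ]]
```

View pics/w4c.png

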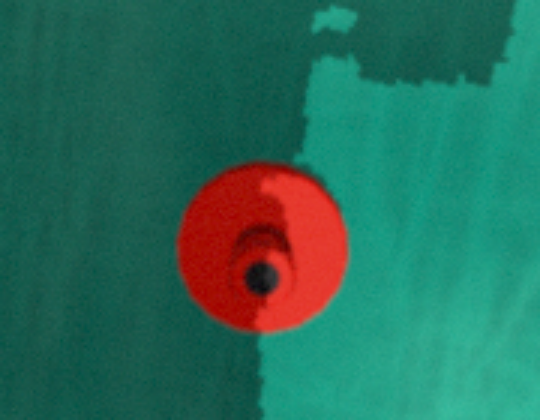

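The disc appears with its stub bore at full-image pixel (277,202), which matches the predicted (276.5,201). The centre is therefore (0.608, 0.2105). I'll grip the stub.

```bash
python3 -m jog '[0.087,-0.0005,-0.0025,0.05,0,0.06,0,0,0.05,0,0.05,0,0,0.035,0,0.05,0,0,0.018,0,0.05,0,0,0.01,0,0.05,0,0,0,0,0.01,0,0,0,0,0.01,0,0,0,0,0.01,0,0,0,0,0.01,0,0,0,0,0.01,0,0,0,0,0.01,0,0,0,0]' 20
python3 -c "
from h import *
print(totool([.608,.2105,.03]),totool([.5303,.040,.096]))"
```

```text
time: 10.85
position: [0.6087, 0.2113, 0.0419]
tool_rot: [0.996, 0.092, 0.0, 0.0]
ft_force: [0.1, 0.2, 2.5]
grip_width: 0.0173
grip_force: 20.0
[-0.00082714  0.00066533  0.01188162] [-0.10842659  0.1540459  -0.05415095]
```

```bash
python3 -m jog '[0.01,0,0,-0.03,0,0.01,0,0,-0.05,0,0.01,0,0,-0.05,0,0.01,-0.0269,0.0385,-0.02,0,0.01,-0.0269,0.0385,0,0,0.01,-0.0269,0.0385,0,0,0.01,-0.0269,0.0385,0,0,0.01,0,0,0,0,0.01,0,0,0,0]' 20
python3 - <<'E'
from h import *
c=cam('wrist'); im=robot.camera('wrist'); cv2.imwrite('pics/w5.png',im)
for r in robot.outline_of('wrist','spacer')[:1]: print(r['conf'],ray(c,r['extent'][:2],.056))
print(totool([.5303,.040,.098]))
E
```

```text
time: 11.98
position: [0.5313, 0.0403, 0.1915]
tool_rot: [0.996, 0.092, 0.0, -0.0]
ft_force: [-0.1, 0.3, -0.7]
grip_width: 0.0171
grip_force: 20.0
0.74 [0.5380983  0.04371582 0.056     ]
[-0.00144453  0.00080902  0.09350785]
```

View pics/w5.png

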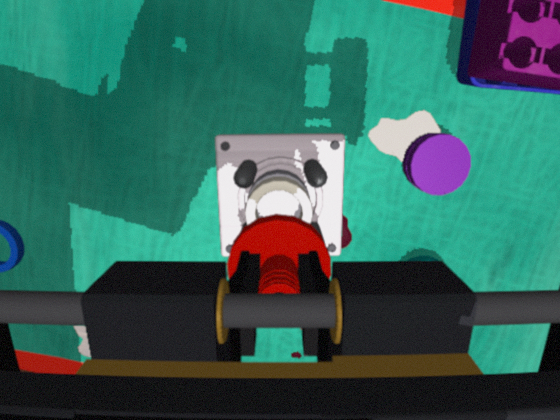

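The disc hangs level at (280,255), with the spacer below it at (278,200) partly hidden. I'll lower it gently.

```bash
python3 -m jog '[0.01,0,0,0.04,0,0.01,0,0,0.02,0,0.01,0,0,0.01,0,0.01,0,0,0.008,0,0.01,0,0,0.007,0,0.01,0,0,0.005,0,0.01,0,0,0,0]' 20
```

```text
time: 12.95
position: [0.5309, 0.0401, 0.1015]
tool_rot: [0.996, 0.092, -0.0, -0.0]
ft_force: [-0.0, 0.2, -0.6]
grip_width: 0.0174
grip_force: 20.0
```

```bash
python3 -m jog '[0.01,0,0,0.003,0,0.01,0,0,0,0,0.03,0,0,0,0,0.04,0,0,0,0,0.05,0,0,0,0,0.05,0,0,0,0,0.05,0,0,0,0,0.05,0,0,-0.02,0,0.05,0,0,-0.04,0,0.05,0,0,-0.05,0,0.05,-0.03,0,-0.05,0,0.05,0,0,0,0,0.05,0,0,0,0]' 20
python3 - <<'E'
from h import *
a=[]
for n in('wrist','scene'):
    c=cam(n); im=robot.camera(n)
    for r in robot.look_for(n,'top_disc')[:1]: print(n,r['conf'],r['extent'],ray(c,r['extent'][:2],.078),proj(c,[.5303,.04,.068]))
    u,v=map(int,proj(c,[.5303,.04,.05])[0]); a.append(cv2.resize(im[max(0,v-50):v+50,u-60:u+60],(396,330),interpolation=cv2.INTER_CUBIC))
cv2.imwrite('pics/f.png',np.hstack(a))
E
```

```text
time: 14.58
position: [0.5012, 0.0347, 0.2583]
tool_rot: [0.996, 0.092, 0.0, -0.0]
ft_force: [0.1, -0.7, -0.5]
grip_width: 0.05
grip_force: 0.0
wrist 0.89 [278.7, 160.8, 57.8, 58.7] [0.53122286 0.04100498 0.078     ] [[279.64432173 160.43924487]]
scene 0.58 [273.5, 187.6, 28.7, 27.5] [0.52371997 0.04512226 0.078     ] [[272.68683277 189.09332974]]
```

View pics/f.png

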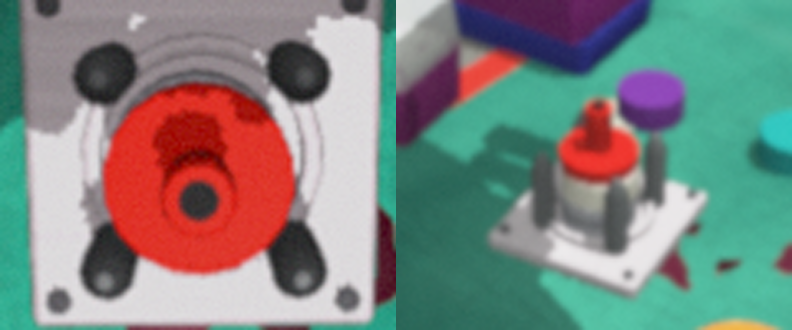

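The disc lies level with the post tops and centred in both views: wrist (279,161) against a predicted (280,160), and scene (273,188) against (273,189). Handing in.

```bash
python3 -c "
from rig import robot
print(robot.hand_in())"
```

```text
the job is handed in; nothing more can be done
None
```

I set the white spacer on the body and the red top disc on the spacer, stub up, and let go of both. The last pictures show the stack flat and centred between the posts. I handed the job in at about 15 s; no verdict came back.

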